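# Hang three pots on a balance planter under its lamp

## Task

Hang the three pots by their hooks on the wooden balance bar under the plant lamp: the two small white ones in the two grooves of one half (whichever you like) and the big green one in the outer groove of the other half, so that the bar ends level. Hang them on alternate sides, beginning with a small one, and let each one down gently so that the bar never tips over against its stop. Leave the lamp unbumped and the pencil cup, the keyring tray and the two coasters where they are.

Things in the scene. Friction and masses are not known exactly. Their poses are not given: they have to be found in the camera images.
- small_a_grip (a point): Small white pot 60 mm in diameter, 58 mm high, 100 g, standing on the bench; a C-shaped black hanger plate 10 mm thick in its x-z plane rises from its rim. This point: the middle of the grip tab on top of the hanger (34 mm in x, 10 mm in y, 42 mm high; take it on its y faces), 157 mm above the pot's foot, 20 mm below the tab's top. z up; the hanger is open to +x, its spine is on the -x side.
- small_b_grip (a point): Small white pot 60 mm in diameter, 58 mm high, 100 g, standing on the bench; a C-shaped black hanger plate 10 mm thick in its x-z plane rises from its rim. This point: the middle of the grip tab on top of the hanger (34 mm in x, 10 mm in y, 42 mm high; take it on its y faces), 157 mm above the pot's foot, 20 mm below the tab's top. z up; the hanger is open to +x, its spine is on the -x side.
- big_grip (a point): Big green pot 80 mm in diameter, 70 mm high, 155 g, standing on the bench; a C-shaped black hanger plate 10 mm thick in its x-z plane rises from its rim. This point: the middle of the grip tab on top of the hanger (34 mm in x, 10 mm in y, 42 mm high; take it on its y faces), 169 mm above the pot's foot, 20 mm below the tab's top. z up; the hanger is open to +x, its spine is on the -x side.
- small_a_hook (a point): Hook of the small pot a, 44 mm below the middle of its grip tab, 113 mm above its foot: where the rod's centre lies once it hangs. Same axes. The hook opens to +x, with a nose pointing down: with +x square to the rod and away from the robot, bring the pot in from the robot's side 22 to 38 mm higher than its seat (the nose then clears the rod's top, and the pot rim, 55 mm below the seat, its underside), then lower it.
- small_b_hook (a point): Hook of the small pot b, 44 mm below the middle of its grip tab, 113 mm above its foot: where the rod's centre lies once it hangs. Same axes. The hook opens to +x, with a nose pointing down: with +x square to the rod and away from the robot, bring the pot in from the robot's side 22 to 38 mm higher than its seat (the nose then clears the rod's top, and the pot rim, 55 mm below the seat, its underside), then lower it.
- big_hook (a point): Hook of the big pot, 44 mm below the middle of its grip tab, 125 mm above its foot: where the rod's centre lies once it hangs. Same axes. The hook opens to +x, with a nose pointing down: with +x square to the rod and away from the robot, bring the pot in from the robot's side 22 to 38 mm higher than its seat (the nose then clears the rod's top, and the pot rim, 55 mm below the seat, its underside), then lower it.
- beam (a joint): Tilt (rad) of the balance bar, a dark wooden rod 14 mm thick and 380 mm long on a damped middle pivot 255 mm above the bench. 0: level, where a bob brings the empty bar; positive: left half (+y) up. Tips 8.5 rad per kg m out of balance: one small pot in an outer groove 0.14, inner 0.075; the big one alone or both small ones on one half hit the stop at 0.185. It sinks as a pot is let down on it.
- left_inner (a point): Inner groove in the left half of the bar (left as seen from the robot): point on the rod's centre line midway between two brass rings (26 mm in diameter, 20 mm clear between them), 90 mm from the pivot. Moves with the bar; y runs along the bar to the left, x level and away from the robot.
- left_outer (a point): Outer groove in the left half of the bar (left as seen from the robot): point on the rod's centre line midway between two brass rings (26 mm in diameter, 20 mm clear between them), 165 mm from the pivot. Moves with the bar; y runs along the bar to the left, x level and away from the robot.
- right_inner (a point): Inner groove in the right half of the bar (right as seen from the robot): point on the rod's centre line midway between two brass rings (26 mm in diameter, 20 mm clear between them), 90 mm from the pivot. Moves with the bar; y runs along the bar to the left, x level and away from the robot.
- right_outer (a point): Outer groove in the right half of the bar (right as seen from the robot): point on the rod's centre line midway between two brass rings (26 mm in diameter, 20 mm clear between them), 165 mm from the pivot. Moves with the bar; y runs along the bar to the left, x level and away from the robot.
- stand: Fixed black planter stand. Origin on the bench below the bar's pivot; x away from the robot, y to the left along the level bar. Base plate x -50 to 120 mm, y +-120 mm, 12 mm thick. Post 20 by 24 mm, 517 mm high, 75 mm behind the bar (+x), carries pivot and lamp. The steel bob, 38 mm in diameter, hangs 85 to 185 mm below the pivot.
- lamp: Slim plant lamp fixed on the stand: light bar 36 mm (x) by 260 mm (y) by 17 mm right above the balance bar and parallel to it; origin in the middle of its underside, 490 mm above the bench, 235 mm above the level rod. Too low for an upright hand over a hung pot: lean the hand about 30 degrees, wrist towards the robot.
- pencil_cup: Bystander: round dark wooden pencil cup, 72 mm in diameter, 95 mm high, with pencils up to about 170 mm high; origin at its foot.
- keyring_tray: Bystander: round stainless keyring tray, 124 mm in diameter, 18 mm high; origin at its foot.
- coaster_low: Bystander: the lower of two stacked coasters (grey), 96 mm in diameter, 6 mm thick; origin under its centre.
- coaster_top: Bystander: the upper coaster (blue), same size, lying on the lower one; origin under its centre.
Not all that is in view belongs to the job. What is shaped like the part that bears small_a_grip but red is not meant. What is shaped like the part that bears big_grip but orange is not meant.

How it is judged:
At the end, for the whole second after the job is handed in: Each pot hangs in its groove (hook within 10 mm of the groove's point): the small ones in the two grooves of one half, the big one in the outer groove of the other; the bar is level within 0.045 rad (2.6 degrees) and at rest (below 0.05 rad/s) (value of joint beam between -0.045 and 0.045 rad and ((distance between big_hook and right_outer below 0.01 m and ((distance between small_a_hook and left_inner below 0.01 m and distance between small_b_hook and left_outer below 0.01 m) or (distance between small_b_hook and left_inner below 0.01 m and distance between small_a_hook and left_outer below 0.01 m))) or (distance between big_hook and left_outer below 0.01 m and ((distance between small_a_hook and right_inner below 0.01 m and distance between small_b_hook and right_outer below 0.01 m) or (distance between small_b_hook and right_inner below 0.01 m and distance between small_a_hook and right_outer below 0.01 m)))) and velocity of joint beam between -0.05 and 0.05 rad/s); the robot touches nothing.
It fails at once if the bar tips over against its stop (beyond 0.18 rad) (value of joint beam above 0.18 rad or value of joint beam below -0.18 rad).
It fails at once if the lamp is bumped (more than 3 N) (contact force between anything else and lamp above 3 N).
It fails at once if the pencil cup, the keyring tray or a coaster is moved by more than 20 mm (distance of any of pencil_cup, keyring_tray, coaster_low, coaster_top from where it was at the start of the episode above 0.02 m).
It also fails if it takes over 72 s, if anything falls off the work surface, if the arm or the gripper's body presses on something with over 40 N, if the wrist force passes 120 N, or if a joint passes its speed limit or range.

## Robot

A 7-joint arm with a two-finger parallel gripper is mounted at the origin on the work surface. World frame = base frame: x ahead of the robot, y to its left, z up, the work surface at z = 0. Lengths are in m, angles in rad, forces in N, time in s.
With the tool pointing down it reaches from about 0.4 to 0.85 m from the base axis. Payload 4.5 kg.
Tool frame: the origin (TCP) lies at the centre of the arm's flange, where the gripper is bolted on; the fingertips stand 166 mm ahead of it and the grasp point (between the pads) lies 147 mm ahead of it; x points along the fingers, y is the direction in which the jaws open and shut, and the axes are right-handed (so a half turn about x gives the same grasp; the last joint's range is limited). The gripper opens to 88 mm and grips with 3 to 60 N. Pads are 18 mm wide; open, the fingers measure 123 mm over their backs; the gripper's body (75 mm by 187 mm) begins 45 mm behind the grasp point.
Start: joints at [1.362, 0.689, -0.195, 1.565, 0.157, 0.902, -0.215], TCP at [0.15, -0.607, 0.405] pointing down, gripper open.
Joint ranges: [-3.01, 3.01], [-0.46, 2.08], [-1.47, 1.51], [0.13, 2.56], [-1, 4.14], [0.04, 2.09], [-2.66, 2.66]. Speed limits (rad/s): [2.57, 2.57, 3.14, 3.14, 3.14, 3.14, 3.14].

## Interface

Orientations are given as a unit quaternion [w, x, y, z].
In Python, from station import * gives the robot as it stands. Calls block until the motion is done:
- move_pose(position, orientation): joint-space move of the TCP to a pose.
- move_l(position, speed=0.15, rot=None): straight line of the TCP; rot=None keeps the orientation; speed is the mean speed in m/s.
- move_joints(angles): joint-space move.
- set_gripper(opening): finger opening in m; the grip force is fixed at half the most; returns when the fingers have stopped.
- dwell(seconds).
- inverse_kinematics(position, orientation): joint angles nearest the present ones, or None.
- sense(): the state.
- get_image(name): name is "scene" or "top"; returns (picture, depth): 384x512x3 uint8, blue, green, red; 384x512 float32, m along the optical axis (not along the pixel's ray), 0 where there is no reading.
- calibration(name): a dict with "intrinsics" (3x3 intrinsics, pixels), "D" ([k1, k2, p1, p2, k3] as OpenCV has them; the pictures are not rectified), "R" (3x3) and "t" (3): a world point X has camera coordinates R X + t. Camera axes: x right, y down, z forward; pixel columns grow to the right and rows downward; lengths in m; the calibration is good to about 2 mm. A picture is of the moment at which its call begins. calibration takes no time and is no camera call.
A pose or a line that the arm cannot do raises Unreachable and nothing moves.
- hand_in(): hands the job in, once; it reports no verdict.
Trained networks look in the newest picture that a camera, given by its name, has taken for a name from the list of things; names that differ only in an ending like _2 or _b are one class to them, and where a whole thing is asked for, a point or a joint stands for the part that bears it (a point fixed in the world has none). Each returns a list of dicts, best first, with "conf" (0 to 1); they miss things now and then, are a little off and sometimes report something else, mostly with a low value. They report only what shows in the picture. A call takes as long as a camera call. They do not tell look-alikes from the thing itself.
- search_frame(camera, thing): "extent" ([centre column, centre row, width, height] in pixels, round what is visible of it).
The state is a dict: "time": time; "joint_positions": joint angles; "qvel": joint speeds; "joint_torque": joint torques, N m; "eef_pos": TCP position; "tool_rot": TCP orientation; "contact_force": force on the tool from outside, world axes, zero at the start; "torque": the same for the moment, N m; "width": finger opening in m.
Only numpy, scipy, OpenCV 4.12 (cv2) and the standard library are available. Lean on these libraries where they do the work, as an engineer would, in place of code of your own. Each camera call takes 0.05 s, during which the arm holds its last target.

## Working session

There is one attempt and no reset: what is moved stays moved. The work goes in short steps, each a Python script; the robot and the scene stay as the last script left them, time stands still between calls to the robot, and variables do not carry over. Pictures are saved under pics/ and viewed, and the job is handed in when it is done.

```bash
ls; mkdir -p pics; python3 - <<'E'
from station import *
import cv2, numpy as np
for n in ("scene","top"):
    im,d=get_image(n); cv2.imwrite(f"pics/{n}0.png",im); np.save(f"pics/{n}0.npy",d)
    c=calibration(n); print(n,c)
    for t in ("small_a_grip","big_grip","beam","stand","lamp","pencil_cup","keyring_tray","coaster_top","left_inner","left_outer","small_a_hook","big_hook"):
        print(t,[(np.round(r["extent"]).tolist(),round(r["conf"],2)) for r in search_frame(n,t)])
print(sense())
E
```

```text
pics
scene {'intrinsics': array([[475.7736923 ,   0.        , 252.72969721],
       [  0.        , 475.7736923 , 199.52531346],
       [  0.        ,   0.        ,   1.        ]]), 'D': array([-0.20326139,  0.        ,  0.        ,  0.        ,  0.        ]), 'R': array([[-2.26389950e-01,  9.74036671e-01, -3.91533023e-04],
       [ 6.11378919e-01,  1.41786470e-01, -7.78532218e-01],
       [-7.58263416e-01, -1.76491245e-01, -6.27604519e-01]]), 't': array([ 0.13734071, -0.07353912,  1.93282171])}
small_a_grip [([296.0, 233.0, 19.0, 39.0], 0.62), ([263.0, 241.0, 10.0, 44.0], 0.59), ([376.0, 308.0, 36.0, 57.0], 0.59)]
big_grip [([194.0, 235.0, 25.0, 51.0], 0.84), ([245.0, 251.0, 138.0, 68.0], 0.66), ([218.0, 216.0, 14.0, 46.0], 0.55)]
beam [([245.0, 254.0, 134.0, 66.0], 0.87), ([264.0, 243.0, 14.0, 45.0], 0.64)]
stand [([246.0, 243.0, 135.0, 187.0], 0.87)]
lamp [([242.0, 165.0, 105.0, 30.0], 0.79), ([375.0, 308.0, 35.0, 53.0], 0.62)]
pencil_cup [([376.0, 311.0, 32.0, 55.0], 0.63)]
keyring_tray [([129.0, 283.0, 40.0, 32.0], 0.82)]
coaster_top [([146.0, 236.0, 24.0, 22.0], 0.86)]
left_inne
[... 1596 characters left out ...]
], 0.51)]
{'time': 1.3, 'joint_positions': array([ 1.36178106,  0.68912084, -0.19455987,  1.56527644,  0.15734541,
        0.9025158 , -0.21508698]), 'qvel': array([ 0.00030227, -0.00154083,  0.00041407, -0.00211166, -0.00075496,
       -0.0003544 , -0.00194648]), 'joint_torque': array([ 4.35779129e-04, -5.27492166e+01, -1.26654223e+00, -1.53742522e+01,
       -5.17713907e-02, -5.95497768e-04,  2.82938277e-05]), 'eef_pos': array([ 0.15027722, -0.60668472,  0.40473499]), 'tool_rot': array([-0.08567425, -0.70188649, -0.08562141,  0.70191471]), 'contact_force': array([-0.17738816, -0.2986906 , -0.27771577]), 'torque': array([-0.01352057, -0.00928589,  0.0178217 ]), 'width': 0.08819612090372848}
```

```bash
python3 - <<'E'
import cv2
a=cv2.imread("pics/scene0.png"); cv2.imwrite("pics/s0c.png",cv2.resize(a[130:350,110:400],None,fx=2.7,fy=2.7,interpolation=cv2.INTER_CUBIC))
a=cv2.imread("pics/top0.png"); cv2.imwrite("pics/t0c.png",cv2.resize(a[130:280,140:390],None,fx=3.2,fy=3.2,interpolation=cv2.INTER_CUBIC))
E
```

```text
(no output)
```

View pics/s0c.png

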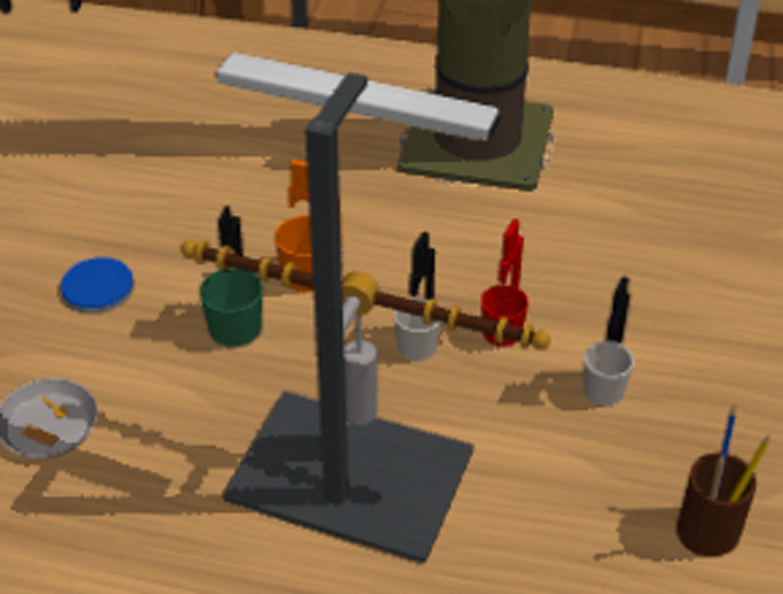

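View pics/t0c.png

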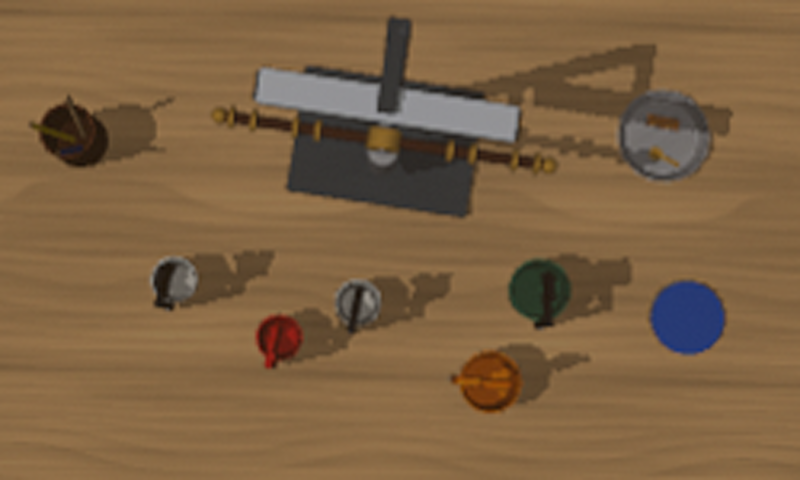

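View pics/scene0.png

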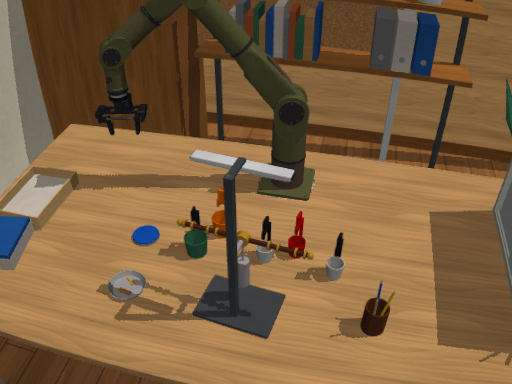

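```bash
cat > h.py <<'E'
import numpy as np, cv2
from station import calibration
def cloud(n,d):
    c=calibration(n); h,w=d.shape
    u,v=np.meshgrid(np.arange(w),np.arange(h))
    p=cv2.undistortPoints(np.stack([u,v],-1).reshape(-1,1,2).astype(np.float64),c["intrinsics"],c["D"]).reshape(h,w,2)
    P=np.dstack([p*d[...,None],d])
    X=(P-c["t"])@c["R"]
    X[d==0]=np.nan
    return X
def proj(n,X):
    c=calibration(n); X=np.asarray(X,float).reshape(-1,3)
    return cv2.projectPoints(X,cv2.Rodrigues(c["R"])[0],c["t"],c["intrinsics"],c["D"])[0].reshape(-1,2)
def ray(n,px,z):
    c=calibration(n); p=cv2.undistortPoints(np.array([[px]],float),c["intrinsics"],c["D"])[0,0]
    d=c["R"].T@np.array([p[0],p[1],1]); o=-c["R"].T@c["t"]
    return o+d*(z-o[2])/d[2]
E
python3 - <<'E'
from h import *
for n,boxes in (("top",{"W1":(185,205,210,232),"W2":(240,212,264,240),"G":(295,205,325,238)}),("scene",{"W1":(322,228,350,284),"W2":(252,210,278,268),"G":(182,200,212,262)})):
    d=np.load(f"pics/{n}0.npy"); im=cv2.imread(f"pics/{n}0.png").astype(int); X=cloud(n,d)
    print(n,"table z",np.nanmedian(X[250:300,150:250,2]))
    for k,(a,b,c,e) in boxes.items():
        P=X[b:e,a:c].reshape(-1,3); I=im[b:e,a:c].reshape(-1,3)
        m=(P[:,2]>.085)&(P[:,2]<.21)&(I.max(1)<75)
        if n=="scene": m&=True
        Q=P[m]; print(k,m.sum(),"z",Q[:,2].min(),Q[:,2].max())
        t=Q[Q[:,2]>.12]; 
        print("  >0.12:",len(t),t.mean(0).round(4),t.min(0).round(4),t.max(0).round(4))
        b_=P[(P[:,2]>.02)&(P[:,2]<.08)]; print("  pot",len(b_),b_.min(0).round(4),b_.max(0).round(4))
E
```

```text
top table z 0.0003458586783050312
W1 59 z 0.09543247035926875 0.1831595305101213
  >0.12: 54 [0.456  0.2389 0.155 ] [0.4285 0.2289 0.1249] [0.4804 0.2512 0.1832]
  pot 54 [0.4269 0.2099 0.0242] [0.493  0.2687 0.0674]
W2 36 z 0.12454035601065759 0.18165479143227425
  >0.12: 36 [0.4299 0.0048 0.1575] [ 0.4029 -0.0031  0.1245] [0.4579 0.0118 0.1817]
  pot 67 [ 0.4039 -0.0238  0.0229] [0.4696 0.0299 0.0679]
G 65 z 0.10893051244653261 0.19753609403413863
  >0.12: 63 [ 0.4498 -0.2281  0.1627] [ 0.4158 -0.2347  0.1241] [ 0.4789 -0.2229  0.1975]
  pot 107 [ 0.4136 -0.2683  0.0201] [ 0.5026 -0.1893  0.0796]
scene table z 0.0006520584687364723
W1 104 z 0.0851266424176478 0.17951836954561606
  >0.12: 84 [0.4696 0.2381 0.1486] [0.4363 0.2297 0.1203] [0.4887 0.2484 0.1795]
  pot 281 [0.4309 0.2102 0.02  ] [0.4978 0.2656 0.0777]
W2 139 z 0.08635714835636428 0.17705106988681896
  >0.12: 106 [0.4418 0.004  0.1482] [ 0.4038 -0.0051  0.12  ] [0.4628 0.0134 0.1771]
  pot 194 [ 0.4053 -0.0275  0.02  ] [0.4743 0.0288 0.0775]
G 107 z 0.08833548750385362 0.18959038172241224
  >0.12: 86 [ 0.4549 -0.2284  0.1597] [ 0.4174 -0.2362  0.121 ] [ 0.483  -0.2252  0.1896]
  pot 447 [ 0.3505 -0.2674  0.0201] [ 0.5072 -0.1906  0.073 ]
```

```bash
python3 - <<'E'
import cv2,numpy as np
a=cv2.imread("pics/top0.png"); 
cs=[a[195:245,180:230],a[203:253,228:278],a[195:245,285:335]]
s=cv2.imread("pics/scene0.png")
cs2=[s[222:286,310:360],s[205:269,240:290],s[200:264,170:220]]
r=np.hstack([cv2.resize(c,(265,265),interpolation=cv2.INTER_NEAREST) for c in cs])
r2=np.hstack([cv2.resize(c,(265,320),interpolation=cv2.INTER_NEAREST) for c in cs2])
cv2.imwrite("pics/crops.png",np.vstack([r,r2]))
E
```

```text
(no output)
```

View pics/crops.png

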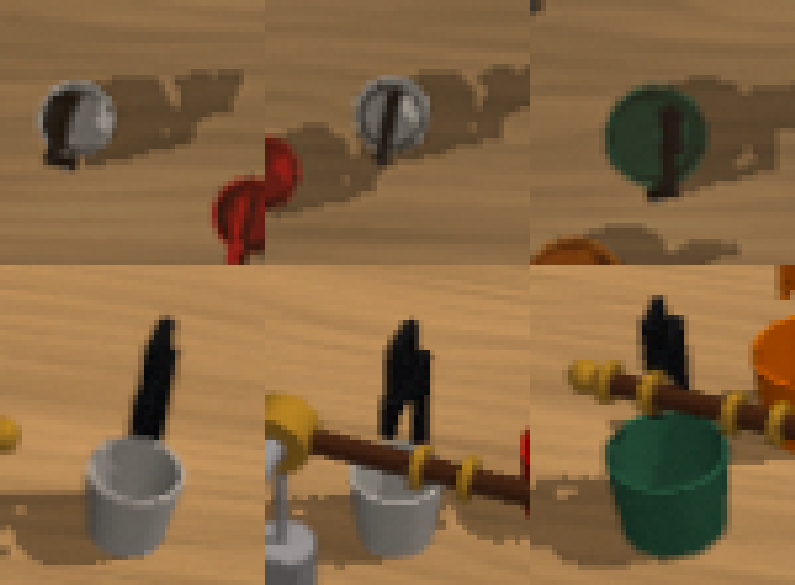

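```bash
python3 - <<'E'
from h import *
for n in ("top","scene"):
    d=np.load(f"pics/{n}0.npy"); im=cv2.imread(f"pics/{n}0.png"); X=cloud(n,d); c=calibration(n)
    print(n,"cam",(-c["R"].T@c["t"]).round(3))
    ok=np.isfinite(X[...,0])
    reg=ok&(X[...,0]>.5)&(X[...,0]<.85)&(abs(X[...,1]+0.03)<.3)
    z=X[...,2]
    L=X[reg&(z>.485)&(z<.525)]; print("lamp",len(L),L.min(0).round(3),L.max(0).round(3),cv2.minAreaRect(L[:,:2].astype(np.float32)))
    m=reg&(z>.21)&(z<.30)&(X[...,0]<.72)
    B=X[m]; print("bar",len(B),B.min(0).round(3),B.max(0).round(3)); 
    if n=="top":
        # axis fit robust
        v=cv2.fitLine(B.astype(np.float32),cv2.DIST_HUBER,0,.001,.001).ravel(); print("line",v.round(4),"yaw",np.arctan2(-v[0]*np.sign(v[1]),abs(v[1])))
        s=(B-v[3:])@v[:3]; print("ends",(v[3:]+v[:3]*s.min()).round(4),(v[3:]+v[:3]*s.max()).round(4),np.ptp(s))
    else:
        v=cv2.fitLine(B.astype(np.float32),cv2.DIST_HUBER,0,.001,.001).ravel(); print("line",v.round(4))
        s=(B-v[3:])@v[:3]; print("ends",(v[3:]+v[:3]*s.min()).round(4),(v[3:]+v[:3]*s.max()).round(4),np.ptp(s))
    hsv=cv2.cvtColor(im,cv2.COLOR_BGR2HSV)
    g=m&(hsv[...,0]>17)&(hsv[...,0]<32)&(hsv[...,1]>140)&(hsv[...,2]>110)
    k,lab,st,ce=cv2.connectedComponentsWithStats(g.astype(np.uint8))
    for i in range(1,k):
        print("ring",ce[i].round(1),st[i,4],X[lab==i].mean(0).round(4))
    pl=X[reg&(z>.008)&(z<.017)]; print("plate",len(pl),cv2.minAreaRect(pl[:,:2].astype(np.float32)))
    # tabs
    for k,(cx,cy,zl,zh) in {"W1":(.465,.238,.14,.19),"W2":(.44,.003,.14,.19),"G":(.463,-.228,.15,.205)}.items():
        t=X[ok&(np.hypot(X[...,0]-cx,X[...,1]-cy)<.045)&(z>zl)&(z<zh)]
        q=X[ok&(np.hypot(X[...,0]-cx,X[...,1]-cy)<.06)&(z>.09)&(z<zh)&(im.max(2)<90)]
        w=np.linalg.svd(q[:,:2]-q[:,:2].mean(0))[2][0]; w*=np.sign(w[0])
        print(k,len(t),t.mean(0).round(4),"ext",t.min(0).round(3),t.max(0).round(3),"yaw",np.arctan2(w[1],w[0]).round(3), "long", ((q[:,:2]@w).min()).round(4),((q[:,:2]@w).max()).round(4))
        p=X[ok&(np.hypot(X[...,0]-cx,X[...,1]-cy)<.06)&(z>.02)&(z<(.075 if k=="G" else .063))]
        print("   potrect",cv2.minEnclosingCircle(p[:,:2].astype(np.float32)))
E
```

```text
top cam [ 0.379 -0.007  1.947]
lamp 1112 [ 0.59  -0.158  0.493] [0.704 0.108 0.524] ((0.6542162895202637, -0.028510376811027527), (0.26488813757896423, 0.10056788474321365), 82.74964141845703)
bar 512 [ 0.589 -0.225  0.241] [0.689 0.175 0.286]
line [ 1.264e-01  9.920e-01  9.000e-04  6.229e-01 -2.210e-02  2.624e-01] yaw -0.12674354
ends [ 0.597  -0.225   0.2622] [0.648  0.1755 0.2625] 0.40373440665953675
ring [207.3 165.7] 10 [0.6444 0.1695 0.2632]
ring [211.7 166.8] 6 [0.6402 0.1531 0.2651]
ring [218.7 167.8] 6 [0.6369 0.1272 0.2664]
ring [231.8 169.3] 6 [0.6327 0.0788 0.2647]
ring [239.  170.5] 4 [0.6294 0.0525 0.2623]
ring [258.6 172.6] 39 [ 0.6219 -0.0197  0.2729]
ring [280.3 177.2] 6 [ 0.608  -0.0998  0.2645]
ring [287.2 177.8] 4 [ 0.6058 -0.1249  0.2695]
ring [300.6 179.6] 5 [ 0.6008 -0.1743  0.2647]
ring [307.5 181. ] 4 [ 0.5958 -0.1993  0.2684]
ring [310.9 181.7] 9 [ 0.5946 -0.2127  0.261 ]
plate 1196 ((0.6747888326644897, -0.029633760452270508), (0.5985810160636902, 0.3489833474159241), 89.943115234375)
W1 36 [0.4607 0.2379 0.1669] ext [0.432 0.231 0.14 ] [0.478 0.246 0.183] 
[... 1460 characters left out ...]
5 258.5] 2 [0.6601 0.15   0.2515]
plate 2669 ((0.6516050100326538, -0.0904458612203598), (0.36339208483695984, 0.17404916882514954), 82.34184265136719)
W1 51 [0.4703 0.2376 0.1622] ext [0.45  0.231 0.14 ] [0.483 0.244 0.18 ] yaw -0.297 long 0.3391 0.3987
   potrect ((0.4662354588508606, 0.2365231215953827), 0.03255227953195572)
W2 74 [0.4446 0.0023 0.1622] ext [ 0.425 -0.007  0.14 ] [0.46  0.009 0.177] yaw -0.238 long 0.3907 0.4517
   potrect ((0.439708411693573, 0.0030894046649336815), 0.03579789400100708)
G 65 [ 0.4677 -0.229   0.1744] ext [ 0.446 -0.235  0.151] [ 0.483 -0.225  0.19 ] yaw 0.057 long 0.3945 0.4691
   potrect ((0.4650280475616455, -0.23191557824611664), 0.043188828974962234)
```

```bash
cat >> h.py <<'E'
OBJ={"W1":(.4645,.2375,-.28,"s"),"W2":(.441,.0027,-.21,"s"),"G":(.4635,-.2285,.06,"b")}
PIV=np.array([.620,-.0245,.255]); YAW=-.127
def groove(s,th=0):  # s signed along bar (+left)
    y=np.array([-np.sin(YAW),np.cos(YAW),0]); return PIV+s*np.cos(th)*y+np.array([0,0,s*np.sin(th)])
E
cat > ov.py <<'E'
from h import *
def overlay(n,im,f=5):
    out={}
    big=cv2.resize(im,None,fx=f,fy=f,interpolation=cv2.INTER_CUBIC)
    P=lambda pts:((proj(n,pts)+.5)*f-.5).round().astype(np.int32).reshape(-1,1,2)
    for k,(x,y,a,t) in OBJ.items():
        h,r,H=(.157,.03,.058) if t=="s" else (.169,.04,.070)
        R=np.array([[np.cos(a),-np.sin(a)],[np.sin(a),np.cos(a)]])
        c=lambda l,z:np.c_[np.array(l)@R.T+[x,y],np.full(len(l),z)]
        box=[(-.017,-.005),(.017,-.005),(.017,.005),(-.017,.005)]
        for z in (h+.02,h-.022): cv2.polylines(big,[P(c(box,z))],True,(0,255,255),1)
        q=np.linspace(0,2*np.pi,40); cv2.polylines(big,[P(c(np.c_[r*np.cos(q),r*np.sin(q)],H))],True,(255,0,255),1)
    for s in (-.165,-.09,.09,.165,0):
        cv2.circle(big,tuple(P(groove(s))[0,0].tolist()),3,(0,255,0),-1)
    cv2.polylines(big,[P([groove(-.19),groove(.19)])],False,(0,255,0),1)
    return big
if __name__=="__main__":
    b=overlay("top",cv2.imread("pics/top0.png")); cv2.imwrite("pics/ovt1.png",np.vstack([b[150*5:192*5,195*5:325*5],b[200*5:245*5,195*5:325*5]])); 
    cs=[b[195*5:245*5,180*5:230*5],b[203*5:253*5,228*5:278*5],b[195*5:245*5,285*5:335*5]]
    s=overlay("scene",cv2.imread("pics/scene0.png"))
    cs2=[s[222*5:286*5,310*5:360*5],s[205*5:269*5,240*5:290*5],s[200*5:264*5,170*5:220*5]]
    cv2.imwrite("pics/ov2.png",np.vstack([np.hstack(cs),np.hstack(cs2)]))
E
python3 ov.py
```

```text
(no output)
```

View pics/ov2.png

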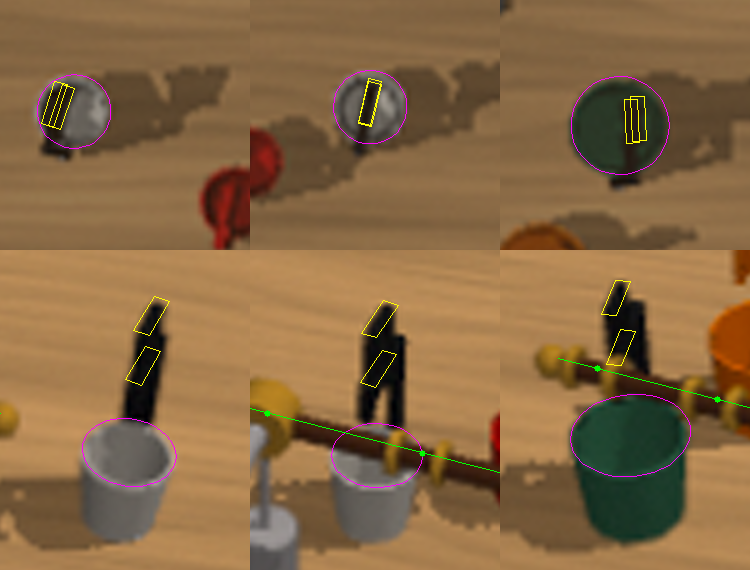

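View pics/ovt1.png

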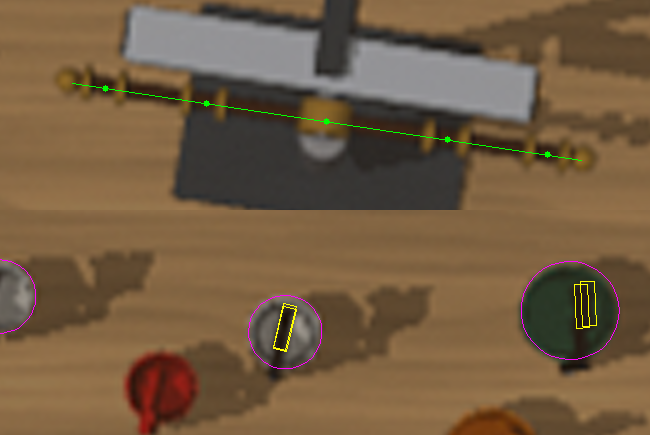

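```bash
sed -i 's/^PIV=.*/PIV=np.array([.621,-.0245,.255]); YAW=-.131/' h.py; cat >> h.py <<'E'
from scipy.spatial.transform import Rotation as Ro
def rot(yaw,lean,sgn=1):
    x=np.array([np.sin(lean),0,-np.cos(lean)]); y=np.array([0,sgn,0.]); z=np.cross(x,y)
    M=Ro.from_euler("z",yaw).as_matrix()@np.c_[x,y,z]
    q=Ro.from_matrix(M).as_quat(); return np.r_[q[3],q[:3]], M
def tcp(grip,yaw,lean,sgn=1):
    q,M=rot(yaw,lean,sgn); return np.asarray(grip)-.147*M[:,0], q
UP=np.array([0,0,1.])
FW=np.array([np.cos(YAW),np.sin(YAW),0])
HG=.044
E
python3 - <<'E'
from station import *
from h import *
for lean in (25,30,35):
  l=np.radians(lean)
  for sg in (1,-1):
    print(lean,sg)
    for k,s in (("W2",.09),("G",-.165),("W1",.165)):
        x,y,a,t=OBJ[k]; g=np.array([x,y,.157 if t=="s" else .169])
        for nm,p,yw in (("pick",g,a),("lift",g+UP*.16,a),("pre",groove(s)+UP*(HG+.035)-FW*.12,YAW),("over",groove(s)+UP*(HG+.035),YAW),("seat",groove(s)+UP*HG,YAW)):
            q=inverse_kinematics(*tcp(p,yw,l,sg)); print(k,nm,None if q is None else np.round(q,2))
E
```

```text
25 1
W2 pick None
W2 lift [-0.12  0.25 -0.15  2.36  1.04  0.27  0.12]
W2 pre [-0.17  0.33 -0.26  2.13  0.81  0.42  0.33]
W2 over [ 0.08  0.51 -0.52  1.83  0.83  0.61  0.47]
W2 seat [-0.08  0.53 -0.26  1.89  0.77  0.44  0.5 ]
G pick [ 1.19  0.98 -1.25  2.27  1.74  0.73  0.42]
G lift [ 1.25  0.54 -1.14  2.09  0.8   0.49  1.25]
G pre [ 0.87  0.38 -0.8   2.15  0.78  0.37  0.92]
G over [ 0.7   0.53 -0.7   1.86  0.71  0.51  1.03]
G seat [ 0.65  0.57 -0.62  1.9   0.8   0.42  0.93]
W1 pick [-0.1   1.03 -1.26  2.2   1.56  1.37 -0.95]
W1 lift [-0.19  0.52 -0.91  2.04  1.09  0.97 -0.46]
W1 pre [-0.3   0.38 -0.3   2.05  0.83  0.53  0.19]
W1 over [-0.13  0.53 -0.4   1.76  0.77  0.64  0.42]
W1 seat [-0.19  0.57 -0.31  1.81  0.81  0.54  0.36]
25 -1
W2 pick None
W2 lift [-0.59  0.27  0.47  2.38  0.29  0.11 -2.23]
W2 pre [-0.47  0.33  0.15  2.15  0.49  0.31 -2.48]
W2 over [-0.32  0.48  0.11  1.85  0.26  0.42 -2.15]
W2 seat [-0.45  0.54  0.31  1.91 -0.05  0.3  -1.87]
G pick [ 0.76  0.69 -0.41  2.29  2.96  0.18  2.3 ]
G lift [ 0.8   0.37 -0.41  2.11 -0.2   0.32 -0.89]
G pre [ 0.41  0.31 -0.15  2.17 -0.
[... 2591 characters left out ...]

35 -1
W2 pick None
W2 lift [-0.48  0.27  0.22  2.53  2.3   0.29  1.96]
W2 pre [-0.72  0.34  0.4   2.3   1.72  0.15  2.53]
W2 over [-0.64  0.51  0.54  2.02 -0.5   0.1  -1.44]
W2 seat None
G pick [ 0.95  0.79 -0.62  2.41  2.99  0.47  2.37]
G lift [ 1.08  0.41 -0.71  2.23 -0.52  0.07 -0.52]
G pre [ 0.62  0.32 -0.4   2.31  2.61  0.08  2.26]
G over [ 0.36  0.44 -0.13  2.03 -0.22  0.07 -1.23]
G seat [ 0.42  0.5  -0.23  2.07  2.26  0.05  2.59]
W1 pick [-0.63  0.78 -0.41  2.31  1.77  0.86  1.81]
W1 lift [-0.12  0.68 -1.25  2.14  1.34  1.34  2.35]
W1 pre [-1.15  0.49  0.87  2.22 -0.78  0.07 -1.38]
W1 over [-0.85  0.58  0.69  1.95 -0.52  0.18 -1.56]
W1 seat [-0.8   0.62  0.61  1.99 -0.69  0.09 -1.4 ]
```

```bash
python3 - <<'E'
from station import *
from h import *
for dz in (0,.012):
 for sg in (1,-1):
  for da in (0,-.3,.3):
   r=[]
   for lean in (0,5,10,15,18,20,22,25,28,30):
    x,y,a,t=OBJ["W2"]; q=inverse_kinematics(*tcp([x,y,.157+dz],a+da,np.radians(lean),sg)); r.append(q is not None)
   print(dz,sg,da,r)
for X in (.47,.48,.49,.50,.51,.52):
    print(X,[inverse_kinematics(*tcp([X,.03,.157],YAW,np.radians(l),1)) is not None for l in (0,10,15,20,25,30)])
E
```

```text
0 1 0 [True, True, True, True, True, True, True, False, False, False]
0 1 -0.3 [True, True, True, True, True, True, True, True, False, False]
0 1 0.3 [True, True, True, True, True, True, True, False, False, False]
0 -1 0 [True, True, True, True, True, True, True, False, False, False]
0 -1 -0.3 [True, True, True, True, True, True, True, True, False, False]
0 -1 0.3 [True, True, False, True, True, True, True, False, False, False]
0.012 1 0 [True, True, True, True, True, True, True, False, False, False]
0.012 1 -0.3 [True, True, True, True, True, True, True, True, True, False]
0.012 1 0.3 [True, True, True, True, True, True, True, False, False, False]
0.012 -1 0 [True, True, False, True, True, True, True, False, False, False]
0.012 -1 -0.3 [True, True, True, True, True, True, True, True, True, False]
0.012 -1 0.3 [True, True, False, True, True, True, True, False, False, False]
0.47 [True, True, True, True, True, False]
0.48 [True, True, True, True, True, True]
0.49 [True, True, True, True, True, True]
0.5 [True, True, True, True, True, True]
0.51 [True, True, True, True, True, True]
0.52 [True, True, True, True, True, True]
```

```bash
python3 - <<'E'
from station import *
from h import *
x,y,a,t=OBJ["W2"]; l=np.radians(20); g=np.array([x,y,.157])
p,q=tcp(g+UP*.15,a,l); move_pose(p,q); set_gripper(.05)
s=sense(); print(s["time"],s["eef_pos"]-p, s["width"])
f0=s["contact_force"]
p,q=tcp(g+UP*.004,a,l); move_l(p,.15)
set_gripper(0.0)
s=sense(); print(s["time"],s["width"],s["contact_force"]-f0)
im,d=get_image("scene"); cv2.imwrite("pics/s1.png",cv2.resize(im[150:300,180:360],None,fx=4,fy=4)); 
E
```

```text
4.4167 [-9.82964118e-06  1.17399870e-05 -1.58689220e-06] 0.050036577047776164
6.5667 0.009864599216873314 [0.86185986 0.43609725 0.86402241]
```

View pics/s1.png

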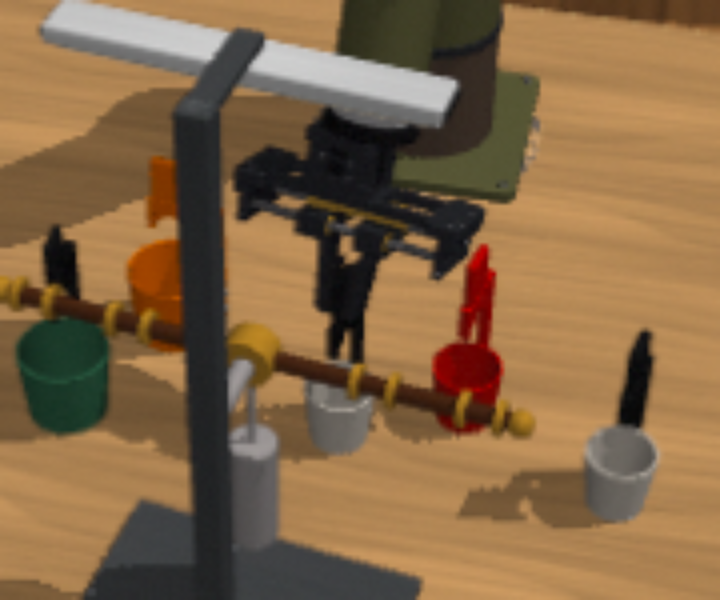

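```bash
cat > step2.py <<'E'
from station import *
from h import *
x,y,a,t=OBJ["W2"]; l=np.radians(20)
def go(g,yaw,lean,sp=.15):
    p,q=tcp(g,yaw,lean); move_l(p,sp,rot=q)
g=np.array([x,y,.161])
go(g+UP*.015,a,l)
n=np.array([.505,.075,.161])
go(n+UP*.015,YAW,l)
go(n-UP*.0005,YAW,l,.06)
set_gripper(.05)
l2=np.radians(32)
go(n,YAW,l2)
set_gripper(0)
s=sense(); print(s["time"],s["width"],s["contact_force"])
go(n+UP*.01,YAW,l2,.06); dwell(.2)
s=sense(); print(s["time"],s["width"],s["contact_force"],s["torque"])
# up to the approach height
w=groove(.09)+UP*(HG+.004)   # seated grip pose with 4 mm high grip
print(w)
go(w-FW*.12+UP*.030,YAW,l2); dwell(.2)
s=sense(); print(s["time"],s["contact_force"])
for c in ("scene","top"):
    im,d=get_image(c); cv2.imwrite(f"pics/{c}2.png",im); np.save(f"pics/{c}2.npy",d)
E
python3 step2.py; python3 - <<'E'
import cv2
a=cv2.imread("pics/scene2.png"); cv2.imwrite("pics/s2c.png",cv2.resize(a[150:300,180:360],None,fx=4,fy=4))
a=cv2.imread("pics/top2.png"); cv2.imwrite("pics/t2c.png",cv2.resize(a[140:260,170:330],None,fx=5,fy=5))
E
```

```text
10.0667 0.009374428864463996 [ 0.285536   -0.19700996  0.19994253]
10.5833 0.010026375291489663 [-0.62591224 -0.42060471 -1.40802042] [0.1433566  0.45744083 0.0322378 ]
[0.63275631 0.06472886 0.303     ]
12.0167 [ 0.23509427  0.6011268  -0.82082497]
```

View pics/s2c.png

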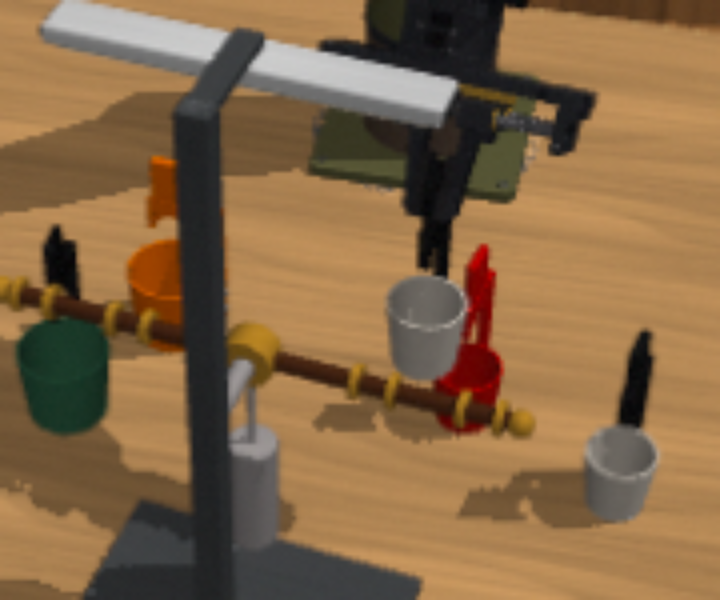

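View pics/t2c.png

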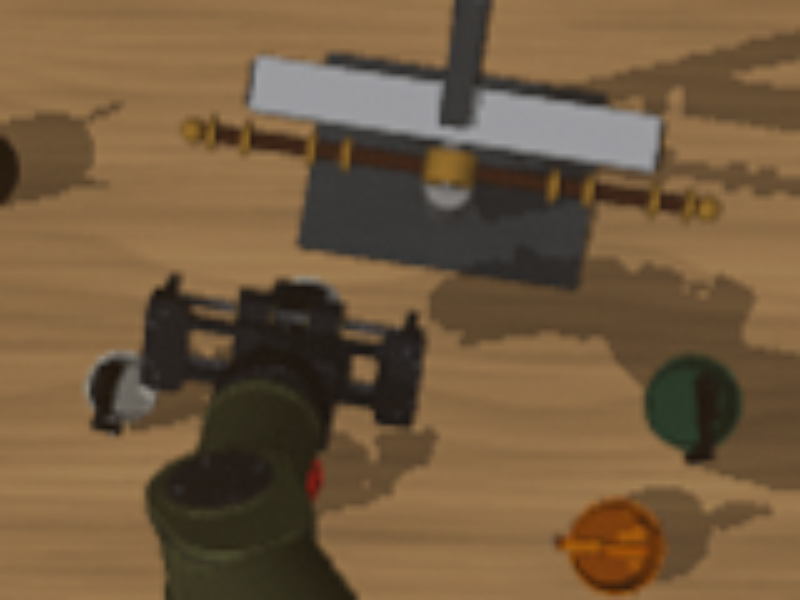

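```bash
python3 - <<'E'
from h import *
d=np.load("pics/scene2.npy"); im=cv2.imread("pics/scene2.png"); X=cloud("scene",d)
w=groove(.09)-FW*.12; print("expected",w)
g=(im.max(2)>120)&(im.max(2).astype(int)-im.min(2)<35)&(np.hypot(X[...,0]-w[0],X[...,1]-w[1])<.06)&(X[...,2]>.15)&(X[...,2]<.25)
P=X[g]; print(len(P),P.min(0).round(4),P.max(0).round(4))
hi=P[P[:,2]>.222]; print(cv2.minEnclosingCircle(hi[:,:2].astype(np.float32)),len(hi))
# same for initial W2 and W1
d=np.load("pics/scene0.npy"); im=cv2.imread("pics/scene0.png"); X=cloud("scene",d)
for k,rim in (("W2",.058),("W1",.058)):
    o=OBJ[k]
    g=(im.max(2)>100)&(im.max(2).astype(int)-im.min(2)<35)&(np.hypot(X[...,0]-o[0],X[...,1]-o[1])<.06)&(X[...,2]>.01)&(X[...,2]<.075)
    P=X[g]; hi=P[P[:,2]>rim-.008]; print(k,P.min(0).round(4),P.max(0).round(4),cv2.minEnclosingCircle(hi[:,:2].astype(np.float32)),len(hi))
E
```

```text
expected [0.5137845  0.08040394 0.255     ]
40 [0.4862 0.0508 0.1803] [0.5447 0.1077 0.232 ]
((0.5159422159194946, 0.0800311267375946), 0.02984088659286499) 29
W2 [ 0.4109 -0.0275  0.0101] [0.4743 0.0288 0.0615] ((0.44382670521736145, 0.001406265888363123), 0.030946388840675354) 37
W1 [0.4357 0.2102 0.0102] [0.4978 0.2638 0.0608] ((0.4677351713180542, 0.23702499270439148), 0.031276870518922806) 65
```

```bash
cat >> h.py <<'E'
def tilt(n="scene",s0=None):
    """bar tilt from gold ring points in depth picture"""
    from station import get_image
    im,d=get_image(n); X=cloud(n,d); hsv=cv2.cvtColor(im,cv2.COLOR_BGR2HSV)
    y=np.array([-np.sin(YAW),np.cos(YAW),0]); D=X-PIV
    with np.errstate(all="ignore"):
        s=D@y; f=D@FW
        g=(hsv[...,0]>14)&(hsv[...,0]<34)&(hsv[...,1]>120)&(hsv[...,2]>80)&(abs(f)<.035)&(abs(D[...,2])<.06)&(abs(s)<.215)&(abs(s)>.06)
    P=np.c_[s[g],D[g][:,2]]
    from scipy.stats import theilslopes
    r=theilslopes(P[:,1],P[:,0])
    return im,float(np.arctan(r[0])),len(P)
E
cat > step3.py <<'E'
from station import *
from h import *
l2=np.radians(32)
def go(g,yaw,lean,sp=.15):
    p,q=tcp(g,yaw,lean); move_l(p,sp,rot=q)
w=groove(.09)+UP*(HG+.004)-FW*.0015
print(tilt()[1:])
go(w+UP*.030,YAW,l2,.10); dwell(.2)
f0=sense()["contact_force"]; print(sense()["time"],f0)
go(w+UP*.006,YAW,l2,.08)
for h in (.003,.0,-.003,-.005):
    go(w+UP*h,YAW,l2,.03); dwell(.1); print(h,(sense()["contact_force"]-f0).round(2))
im,th,n=tilt(); print(th,n,sense()["time"]); cv2.imwrite("pics/s3.png",cv2.resize(im[130:280,180:360],None,fx=4,fy=4))
E
python3 step3.py
```

```text
(-0.0012282918633761326, 305)
13.7 [ 0.47358224  0.36580733 -0.40908782]
0.003 [-0.02 -0.56 -1.12]
0.0 [-0.72  0.32 -0.3 ]
-0.003 [ 0.73 -0.23  1.4 ]
-0.005 [ 0.51 -0.12  0.5 ]
-0.10022702006388186 305 15.6
```

View pics/s3.png

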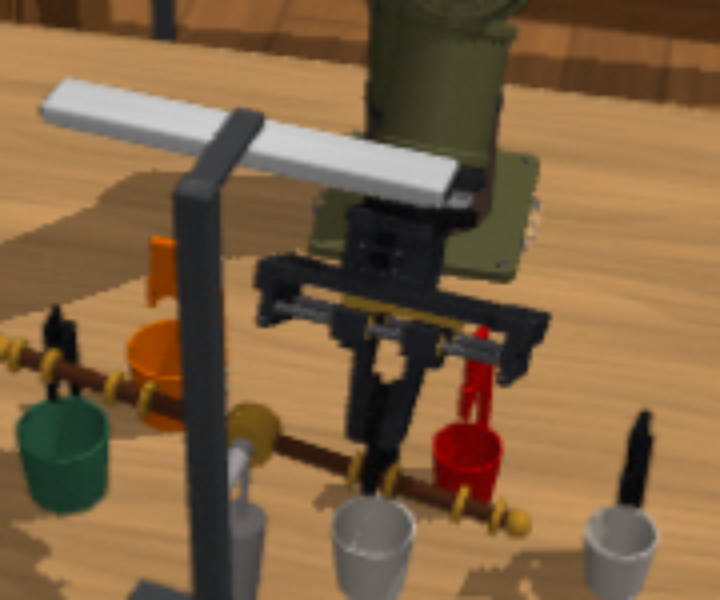

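```bash
cat > step4.py <<'E'
from station import *
from h import *
l2=np.radians(32)
def go(g,yaw,lean,sp=.15):
    p,q=tcp(g,yaw,lean); move_l(p,sp,rot=q)
w=groove(.09)+UP*(HG+.004)-FW*.0015
go(w-UP*.003,YAW,l2,.03)
print(tilt()[1])
set_gripper(.03); 
s=sense(); print(s["time"],tilt()[1])
M=rot(YAW,l2)[1]
go(w-UP*.003-M[:,0]*.07,YAW,l2,.12)
im,th,n=tilt(); print(th,n,sense()["time"]); cv2.imwrite("pics/s4.png",cv2.resize(im[130:280,180:360],None,fx=4,fy=4))
E
python3 step4.py
```

```text
-0.08306389301308156
16.3833 -0.075947284438109
-0.07787071003117457 311 17.2167
```

View pics/s4.png

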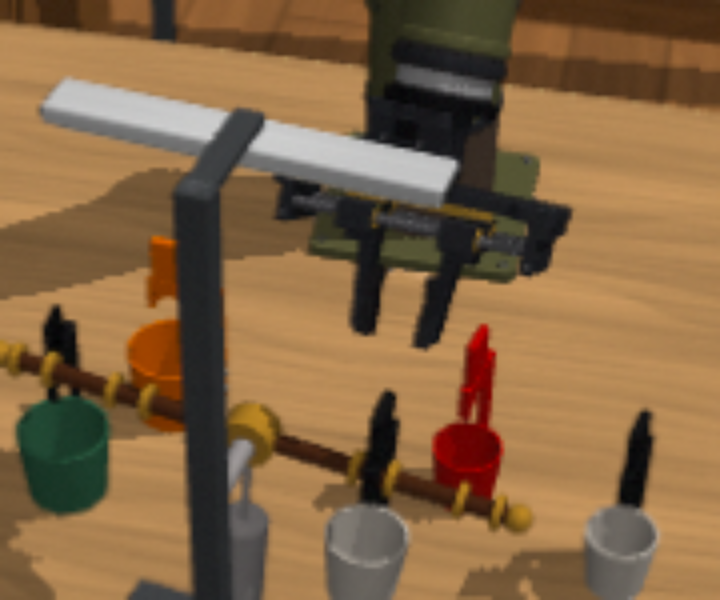

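```bash
cat > step5.py <<'E'
from station import *
from h import *
l2=np.radians(31)
def go(g,yaw,lean,sp=.15):
    p,q=tcp(g,yaw,lean); move_l(p,sp,rot=q)
a=.06; g=np.array([.4655,-.2285,.169])
set_gripper(.05)
p,q=tcp(g+UP*.14,a,l2); move_pose(p,q)
print(sense()["time"])
go(g+UP*.05,a,l2,.2); go(g+UP*.004,a,l2,.1)
set_gripper(0); s=sense(); print(s["time"],s["width"])
W=groove(-.165,-.0765)+UP*(HG+.004); print(W)
go(g+UP*.10,a,l2,.15)
go(W-FW*.13+UP*.033,YAW,l2,.15); dwell(.2)
print(sense()["time"],sense()["contact_force"],sense()["width"])
for c in ("scene","top"):
    im,d=get_image(c); cv2.imwrite(f"pics/{c}5.png",im); np.save(f"pics/{c}5.npy",d)
cv2.imwrite("pics/s5.png",cv2.resize(cv2.imread("pics/scene5.png")[130:280,140:320],None,fx=4,fy=4))
X=cloud("scene",d:=np.load("pics/scene5.npy")); im=cv2.imread("pics/scene5.png").astype(int)
e=W-FW*.13; print("exp",e)
g=(im[...,1]>im[...,2]+25)&(np.hypot(X[...,0]-e[0],X[...,1]-e[1])<.07)&(X[...,2]>.15)&(X[...,2]<.3)
P=X[g]; zt=np.percentile(P[:,2],98); hi=P[P[:,2]>zt-.01]; print(len(hi),zt,cv2.minEnclosingCircle(hi[:,:2].astype(np.float32)), P.min(0),P.max(0))
E
python3 step5.py
```

```text
18.95Traceback (most recent call last):
  File "step5.py", line 10, in <module>
    go(g+UP*.05,a,l2,.2); go(g+UP*.004,a,l2,.1)
    ~~^^^^^^^^^^^^^^^^^^
  File "step5.py", line 5, in go
    p,q=tcp(g,yaw,lean); move_l(p,sp,rot=q)
                         ~~~~~~^^^^^^^^^^^^
station.Unreachable: the arm cannot follow that straight line within its joint ranges
```

```bash
python3 - <<'E'
from station import *
from h import *
print(sense()["joint_positions"].round(2))
g=np.array([.4655,-.2285,.169])
for lean in (25,28,31):
  for a in (.06,):
    for h in (.12,.09,.06,.03,.004):
        q=inverse_kinematics(*tcp(g+UP*h,a,np.radians(lean))); print(lean,h,None if q is None else q.round(2))
E
```

```text
[ 1.11  0.48 -0.84  2.2   0.79  0.16  1.29]
25 0.12 [ 1.06  0.52 -0.84  2.15  0.77  0.29  1.29]
25 0.09 [ 0.93  0.53 -0.65  2.2   0.84  0.16  1.23]
25 0.06 [ 0.89  0.59 -0.6   2.23  1.46  0.11  0.63]
25 0.03 [ 1.2   0.9  -1.25  2.25  1.62  0.67  0.51]
25 0.004 [ 1.19  0.97 -1.25  2.27  1.72  0.72  0.43]
28 0.12 [ 1.04  0.5  -0.78  2.19  0.81  0.18  1.27]
28 0.09 [ 0.9   0.52 -0.57  2.24  1.1   0.04  1.  ]
28 0.06 [ 1.24  0.83 -1.25  2.25  1.62  0.59  0.51]
28 0.03 [ 1.22  0.91 -1.25  2.28  1.75  0.65  0.4 ]
28 0.004 [ 1.21  0.98 -1.25  2.3   1.85  0.71  0.34]
31 0.12 [ 1.01  0.48 -0.69  2.23  0.87  0.06  1.23]
31 0.09 [ 1.28  0.75 -1.24  2.26  1.61  0.5   0.51]
31 0.06 [ 1.25  0.83 -1.24  2.29  1.77  0.56  0.38]
31 0.03 [ 1.24  0.92 -1.24  2.32  1.89  0.64  0.29]
31 0.004 [ 1.22  0.99 -1.25  2.34  1.97  0.71  0.24]
```

```bash
python3 - <<'E'
s=open("step5.py").read()
s=s.replace('p,q=tcp(g+UP*.14,a,l2); move_pose(p,q)','q=inverse_kinematics(*tcp(g+UP*.09,a,l2)); print(q); move_joints(q)').replace("go(g+UP*.05,a,l2,.2); ","")
open("step5.py","w").write(s)
E
python3 step5.py
```

```text
[ 1.27620801  0.75471246 -1.2449122   2.25813124  1.61017059  0.49944715
  0.51147931]
19.9667
21.6583 0.009641073369995564
[ 0.59950981 -0.1876078   0.31561019]
23.5167 [ 0.6072281   0.97432527 -1.85289009] 0.01003396922270385
exp [ 0.47062368 -0.17062647  0.31561019]
124 0.24449124388764795 ((0.4691595733165741, -0.16987234354019165), 0.043043505400419235) [ 0.42636125 -0.20878425  0.17269973] [ 0.51205011 -0.13318535  0.24910656]
```

View pics/s5.png

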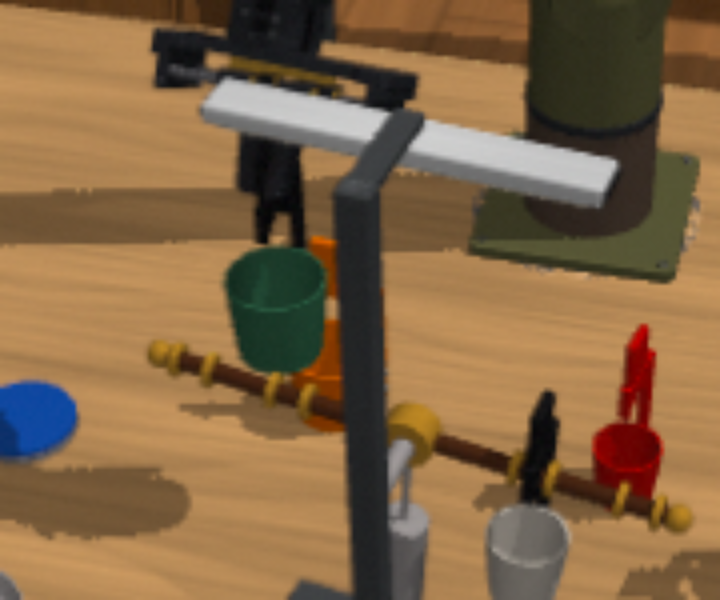

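```bash
cat > step6.py <<'E'
from station import *
from h import *
l2=np.radians(31)
def go(g,yaw,lean,sp=.15):
    p,q=tcp(g,yaw,lean); move_l(p,sp,rot=q)
W=groove(-.165,-.0765)+UP*(HG+.004)-FW*.0005
go(W+UP*.032,YAW,l2,.10); dwell(.2)
f0=sense()["contact_force"]; print(sense()["time"],f0,tilt()[1])
go(W+UP*.010,YAW,l2,.08)
for h in (.0,-.010,-.020,-.026):
    go(W+UP*h,YAW,l2,.03); dwell(.05); im,th,n=tilt(); print(h,th,(sense()["contact_force"]-f0).round(2))
print(sense()["time"]); cv2.imwrite("pics/s6.png",cv2.resize(im[130:280,140:320],None,fx=4,fy=4))
E
python3 step6.py
```

```text
25.2583 [ 0.56040893 -0.36230676 -1.86067135] -0.0772775067818792
0.0 -0.026787382077835462 [ 3.54 -0.05  0.23]
-0.01 0.032438373816911475 [ 5.01 -0.89  0.83]
-0.02 0.09155374180895376 [4.01 1.46 0.91]
-0.026 0.12152588287823225 [5.43 0.47 1.75]
27.9333
```

View pics/s6.png

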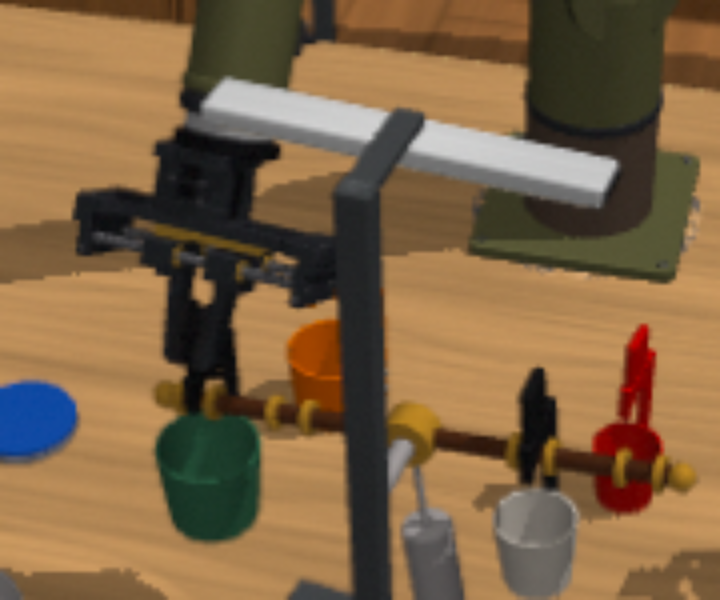

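```bash
cat > step7.py <<'E'
from station import *
from h import *
l2=np.radians(31)
def go(g,yaw,lean,sp=.15):
    p,q=tcp(g,yaw,lean); move_l(p,sp,rot=q)
W=groove(-.165,-.0765)+UP*(HG+.004-.026)-FW*.0005
f0=np.array([.56,-.36,-1.86])
for k in (.001,.002,.003,.004):
    go(W+FW*k,YAW,l2,.02); dwell(.1); f=(np.mean([sense()["contact_force"] for _ in range(3)],0)-f0); print(k,f.round(2))
    if f[0]<1.2: break
W=W+FW*k
go(W-UP*.002,YAW,l2,.02); dwell(.1); print(tilt()[1],(sense()["contact_force"]-f0).round(2),sense()["time"],k)
E
python3 step7.py
```

```text
0.001 [2.46 1.17 1.32]
0.002 [-0.06 -0.29  1.72]
0.116510571321231 [0.07 0.58 0.93] 29.0333 0.002
```

```bash
cat > step8.py <<'E'
from station import *
from h import *
l2=np.radians(31)
def go(g,yaw,lean,sp=.15):
    p,q=tcp(g,yaw,lean); move_l(p,sp,rot=q)
W=groove(-.165,-.0765)+UP*(HG+.004-.0305)+FW*.0015
go(W,YAW,l2,.02); dwell(.15); print(tilt()[1],sense()["contact_force"])
set_gripper(.03); print(tilt()[1])
go(W-rot(YAW,l2)[1][:,0]*.075,YAW,l2,.12)
im,th,n=tilt(); print(th,sense()["time"]); cv2.imwrite("pics/s8.png",cv2.resize(im[130:280,140:320],None,fx=4,fy=4))
E
python3 step8.py
```

```text
0.12695357122378098 [1.65467578 0.0427715  0.99533928]
0.1291803347465817
0.13597865653975602 30.8667
```

View pics/s8.png

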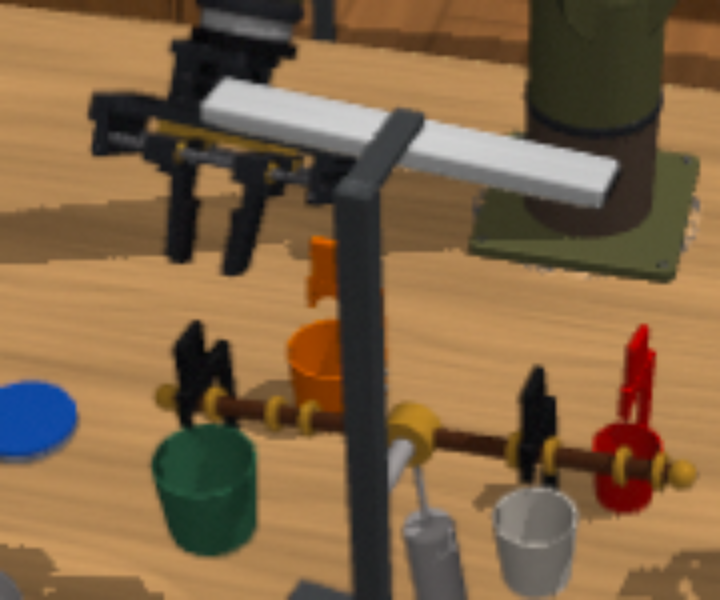

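```bash
python3 - <<'E'
from station import *
from h import *
l2=np.radians(31); p,q=tcp([.49,-.16,.40],YAW,l2)
move_l(p,.2,rot=q); print(sense()["time"],sense()["joint_positions"].round(2))
g=np.array([.4665,.2375,.157])
for lean in (28,31):
    for h in (.15,.12,.09,.06,.03,.004):
        q=inverse_kinematics(*tcp(g+UP*h,-.28,np.radians(lean))); print(lean,h,None if q is None else q.round(2))
W=groove(.165,.137)+UP*(HG+.004); print(W, inverse_kinematics(*tcp(W-FW*.13+UP*.03,YAW,l2)))
E
```

```text
31.475 [ 1.24  0.46 -1.4   2.1   1.03  0.62  0.65]
28 0.15 [-0.12  0.61 -1.1   2.08  1.23  1.13 -0.62]
28 0.12 [-0.18  0.64 -1.01  2.12  1.29  1.07 -0.7 ]
28 0.09 [-0.22  0.68 -0.96  2.16  1.37  1.05 -0.79]
28 0.06 [-0.23  0.74 -0.95  2.19  1.45  1.06 -0.88]
28 0.03 [-0.24  0.82 -0.96  2.21  1.53  1.1  -0.97]
28 0.004 [-0.24  0.89 -0.96  2.23  1.59  1.13 -1.03]
31 0.15 [-0.17  0.59 -1.04  2.11  1.27  1.12 -0.69]
31 0.12 [-0.22  0.63 -0.98  2.15  1.34  1.09 -0.78]
31 0.09 [-0.25  0.69 -0.96  2.19  1.42  1.09 -0.87]
31 0.06 [-0.26  0.76 -0.97  2.22  1.5   1.13 -0.96]
31 0.03 [-0.27  0.84 -0.97  2.24  1.57  1.16 -1.04]
31 0.004 [-0.27  0.9  -0.97  2.26  1.63  1.2  -1.1 ]
[0.64235128 0.13755347 0.32553435] [ 0.20594774  0.50674048 -1.16648915  2.09963281  1.2696818   0.95601182
 -0.26837978]
```

```bash
cat > step9.py <<'E'
from station import *
from h import *
l2=np.radians(31)
def go(g,yaw,lean,sp=.15):
    p,q=tcp(g,yaw,lean); move_l(p,sp,rot=q)
a=-.28; g=np.array([.4665,.2375,.157])
move_joints(inverse_kinematics(*tcp(g+UP*.12,a,l2))); set_gripper(.05)
print(sense()["time"])
go(g+UP*.004,a,l2,.12)
set_gripper(0); s=sense(); print(s["time"],s["width"])
th0=tilt()[1]; W=groove(.165,th0)+UP*(HG+.004); print(th0,W)
go(g+UP*.10,a,l2,.15)
go(W-FW*.13+UP*.032,YAW,l2,.15); dwell(.2)
print(sense()["time"],sense()["contact_force"],sense()["width"])
im,d=get_image("scene"); X=cloud("scene",d)
cv2.imwrite("pics/s9.png",cv2.resize(im[130:280,180:360],None,fx=4,fy=4)); im=im.astype(int)
e=W-FW*.13; print("exp",e)
m=(im.max(2)>100)&(im.max(2)-im.min(2)<35)&(np.hypot(X[...,0]-e[0],X[...,1]-e[1])<.06)&(X[...,2]>.15)&(X[...,2]<.32)
P=X[m]; zt=np.percentile(P[:,2],97); hi=P[P[:,2]>zt-.009]; print(len(hi),zt,cv2.minEnclosingCircle(hi[:,:2].astype(np.float32)))
E
python3 step9.py
```

```text
33.5333
35.3333 0.009477859699476081
0.1366524179455214 [0.6423523  0.13756122 0.32547754]
37.4917 [-0.65362937  0.2517694  -0.68374148] 0.01008399492914504
exp [0.51346617 0.15454255 0.32547754]
80 0.25457642697483607 ((0.5136444568634033, 0.15431764721870422), 0.031837813556194305)
```

View pics/s9.png

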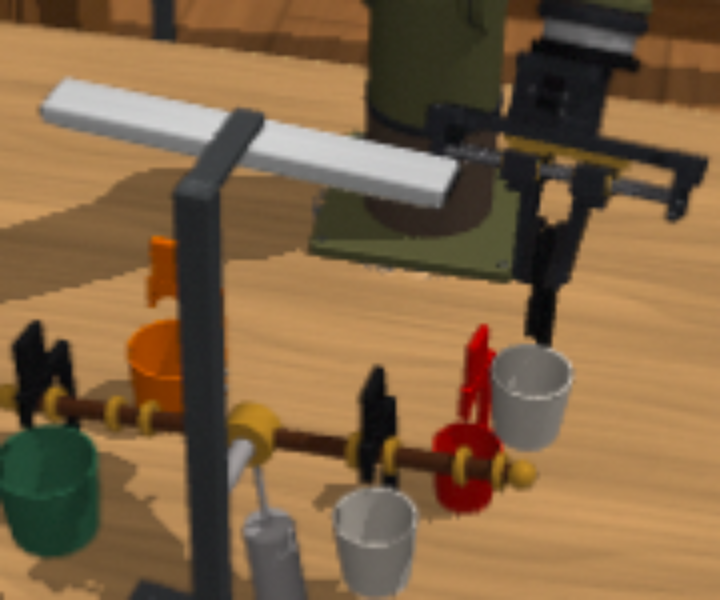

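```bash
cat > step10.py <<'E'
from station import *
from h import *
l2=np.radians(31)
def go(g,yaw,lean,sp=.15):
    p,q=tcp(g,yaw,lean); move_l(p,sp,rot=q)
W=np.array([.6423523,.13756122,.32547754])+FW*.001
go(W+UP*.032,YAW,l2,.08); dwell(.2)
f0=np.mean([sense()["contact_force"] for _ in range(3)],0); print(sense()["time"],f0,tilt()[1])
go(W+UP*.008,YAW,l2,.08)
for h in (.0,-.010,-.016):
    go(W+UP*h,YAW,l2,.03); dwell(.1); im,th,n=tilt(); print(h,th,(sense()["contact_force"]-f0).round(2))
print(sense()["time"]); cv2.imwrite("pics/s10.png",cv2.resize(im[130:280,180:360],None,fx=4,fy=4))
E
python3 step10.py
```

```text
39.525 [ 1.02043617  0.18931762 -0.84032476] 0.13706194458270365
0.0 0.11536424634998751 [-0.38 -0.79 -0.44]
-0.01 0.056910023360385746 [-1.05 -0.27 -0.77]
-0.016 0.019104452334716294 [-1.49 -0.22  0.42]
41.725
```

View pics/s10.png

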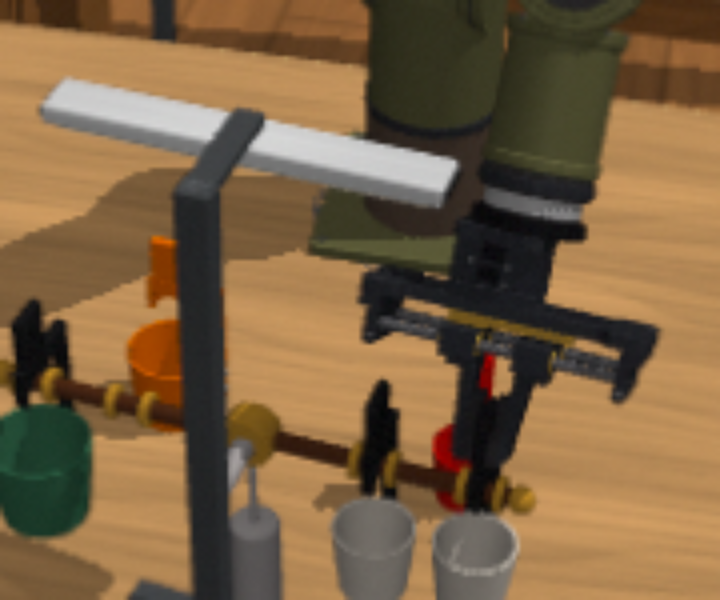

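```bash
cat > step11.py <<'E'
from station import *
from h import *
l2=np.radians(31)
def go(g,yaw,lean,sp=.15):
    p,q=tcp(g,yaw,lean); move_l(p,sp,rot=q)
W=np.array([.6423523,.13756122,.32547754])+FW*.0003-UP*.019
go(W,YAW,l2,.02); dwell(.15); print(tilt()[1],sense()["contact_force"])
set_gripper(.03); print(tilt()[1])
go(W-rot(YAW,l2)[1][:,0]*.075,YAW,l2,.1)
print(tilt()[1],sense()["time"])
go(W-rot(YAW,l2)[1][:,0]*.075-FW*.1,YAW,l2,.15); dwell(1.)
im,th,n=tilt(); print(th,sense()["time"]); cv2.imwrite("pics/s11.png",cv2.resize(im[150:300,140:340],None,fx=4,fy=4))
im,d=get_image("top"); cv2.imwrite("pics/t11.png",cv2.resize(im[140:260,170:330],None,fx=5,fy=5))
E
python3 step11.py
```

```text
0.0028081720354253405 [ 1.70798298 -0.17940667 -0.06976435]
0.00414916777040198
0.0015598084522221087 43.7083
0.0028052156693903945 45.575
```

View pics/s11.png

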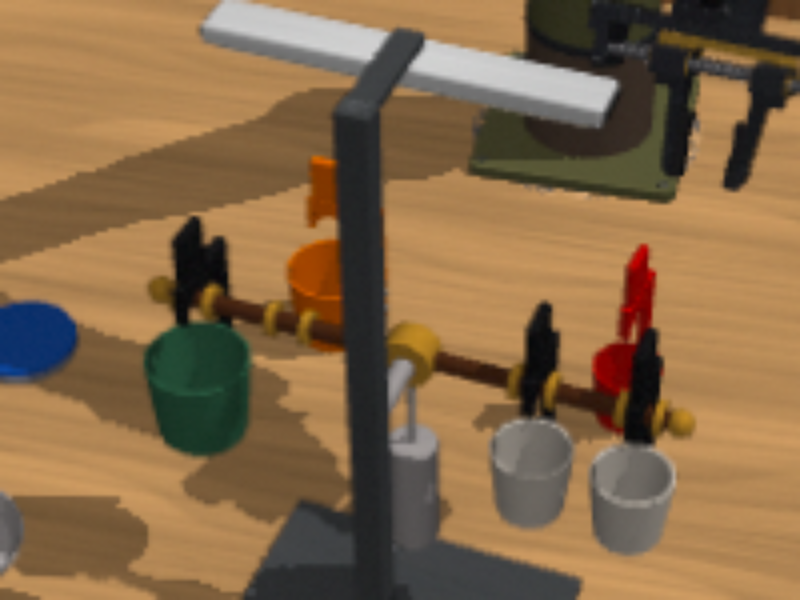

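View pics/t11.png

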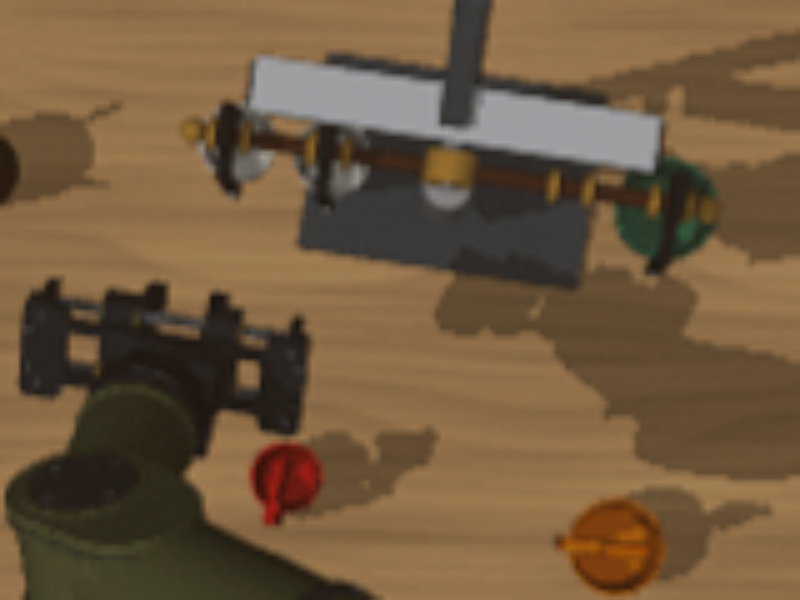

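```bash
python3 -c "
from station import *
from h import tilt
print(tilt()[1]); print(hand_in()); print(sense()['time'])"
```

```text
0.0036776907101643444
the job is handed in; nothing more can be done
None
the job is handed in; nothing more can be done
```

All three pots are hanging on the bar and the job is handed in, at about 46 s of the 72 s allowed. I hung a small pot in the left inner groove first, then the big green one in the right outer groove, then the other small one in the left outer groove. The middle small pot stood too close to the robot to take at the full lean, so I set it down about 7 cm further out and re-gripped it before hanging it.

**Last checks:**
- **Pots:** the last pictures show all three hooks between their rings and the hand well clear.
- **Level:** the bar measured 0.003–0.004 rad in the last two readings, about 1 s after the last pot was let go, so it had come to rest.
- **Tilt on the way:** the largest tilt I measured was 0.137 rad, below the 0.18 limit. I measured only at intervals, not continuously.
- **Bystanders and lamp:** my paths kept clear of the lamp, pencil cup, tray and coasters. I did not measure their positions again before handing in.

**What was off:**
- **Hook height:** the hooks met the rod about 4 mm higher than my model said. That pushed the bar a little low (0.10 rad) for the first pot, and I raised the hand before letting go.
- **Side load:** the big pot pressed sideways on the rod with about 5 N, so I moved it 2 mm forward before letting go, which cleared it.

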